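# Clear, unlatch and hold open the specimen crate's gate

### The job

Push the block of slate that lies in the gate's way across the bench, without lifting it, onto the middle of the sheet of paper. Then pinch the crate's two catches fully together, first the one with the round knobs and after it the one with the flat tabs, and swing the gate open by its peg, past the click of its detent, until it stands about square to the crate's front. Finish while still holding the gate there against its spring, do not let go, and leave everything else on the bench where it is.

Things in the scene. Friction and masses are not known exactly. Their poses are not given: they have to be found in the camera images.
- crate: fixed plywood specimen crate, 130 (its x) x 200 (its y) x 76 mm high, with boarded top and a slab of slate inside. Origin: centre of its underside, on the bench. Its front, closed by the gate, faces its own -x. A bracket with the gate's detent plunger sticks 82 mm out of its -y side.
- gate (a joint): angle of the slatted gate in the crate's front: 0 shut; it opens outward, counterclockwise from above, stop at 1.75 rad. Hinge at the crate's -y end, free end at +y. A spring pulls it shut (0.15 N m at 0, 0.5 at 1.4 rad); a detent at 0.9 rad (felt from 0.6 to 1.2) adds up to 0.9 N m. The catches' four pins bar it. Panel 10 mm thick, 200 mm long, its hinge set back 33 mm behind it; top 79 mm above the bench.
- gate_handle (a point): point on the axis of the gate's handle, an upright round wooden peg 16 mm in diameter at the gate's free end. The point is 110 mm above the bench, the peg's top 125 mm, its foot 79 mm. The axis stands 13 mm in front of the panel's slats and 198 mm from the hinge axis. The peg may turn in the grip or the grip may follow the gate round.
- gate_hinge (a point): point on the gate's vertical hinge axis, at 110 mm above the bench (the same height as gate_handle)
- catch_round: twin-pin catch on top of the crate's front edge with two ROUND upright knobs, 13 mm in diameter, 15 mm either side of the origin along its y. Origin: middle of the catch on the crate's top, 76 mm above the bench; knob tops 42 mm higher. Its y runs along the crate's front: pinch the knobs along y, from 43 to 27 mm over their outsides. About 3 N each; they stay where they are left.
- catch_flat: the other catch, the same but with two FLAT upright tabs (24 mm along its x, 6 mm thick), also 43 mm over the outsides, 27 when pinched. Same origin and axes. The catches stand 84 mm apart; either may be nearer the hinge. Beside both, keepers of the gate stand 12 mm above the crate's top: stay 15 mm or more above the top with the fingertips.
- slate_chunk: loose rough block of brown slate, 67 (its x) x 96 (its y) x 31 mm high, about 0.4 kg, lying on the bench in front of the gate, where the gate would swing into it. Origin: centre of its underside.
- sheet: plain sheet of white paper lying on the bench, 150 x 150 mm, flat (things slide over it freely). Origin: its centre.
- catch_round_left (a joint): inward travel of the round knob on the catch's +y side: 0 out (pin in its keeper), 0.008 m fully squeezed in; the pin is free of the gate beyond about 0.006
- catch_round_right (a joint): inward travel of the round knob on the catch's -y side: 0 out (pin in its keeper), 0.008 m fully squeezed in; the pin is free of the gate beyond about 0.006
- catch_flat_left (a joint): inward travel of the flat tab on the catch's +y side: 0 out (pin in its keeper), 0.008 m fully squeezed in; the pin is free of the gate beyond about 0.006
- catch_flat_right (a joint): inward travel of the flat tab on the catch's -y side: 0 out (pin in its keeper), 0.008 m fully squeezed in; the pin is free of the gate beyond about 0.006
- loupe: small black loupe lying flat, 45x56x12 mm, origin under its centre; a bystander
- ammonite: small grey coiled fossil, 44x48x10 mm, origin under its centre; a bystander
Things that resemble listed ones, but are neither listed nor needed, are in the scene too. Leave any purple look-alike of the slate_chunk alone.

How it is judged:
On the way, in this order (a step that is already met when the one before it is completed fails the run):
1. the slate lies on the middle of the sheet (horizontal distance between slate_chunk and sheet below 0.035 m and linear speed of slate_chunk below 0.02 m/s), for 0.2 s.
2. the round knobs are pinched together (value of joint each of catch_round_left, catch_round_right above 0.006 m), for 0.1 s.
3. the flat tabs are pinched together (value of joint each of catch_flat_left, catch_flat_right above 0.006 m), for 0.1 s.
4. the gate is swung past its detent (value of joint gate above 1.2 rad), for 0.1 s.
At the end, for the whole second after the job is handed in: The gate stands at 1.3 rad or more from shut (75 degrees; stop at 1.75), at rest, and the fingers bear on it with more than 1 N; the slate's centre is within 35 mm of the sheet's centre; all four catch pins are still drawn in by more than 5.5 mm (value of joint gate above 1.3 rad and velocity of joint gate between -0.05 and 0.05 rad/s and contact force between the fingers and gate above 1 N and horizontal distance between slate_chunk and sheet below 0.035 m and value of joint each of catch_round_left, catch_round_right, catch_flat_left, catch_flat_right above 0.0055 m); the arm keeps its last pose, push and grip.
It fails at once if a flat tab is squeezed while the round knobs are not both squeezed (value of joint any of catch_flat_left, catch_flat_right above 0.0035 m and value of joint any of catch_round_left, catch_round_right below 0.004 m).
It fails at once if the slate is lifted off the bench (height (world z) of slate_chunk above 0.015 m).
It fails at once if a bystander is moved by more than 30 mm (distance of any of loupe, ammonite from where it was at the start of the episode above 0.03 m).
It also fails if it takes over 72 s, if anything falls off the work surface, if the arm or the gripper's body presses on something with over 40 N, if the wrist force passes 120 N, or if a joint passes its speed limit or range.

### The arm

A 6-joint arm with a two-finger parallel gripper is mounted at the origin on a cart in front of the work surface, level with it; the furniture and walls round the work are solid. World frame = base frame: x ahead of the robot, y to its left, z up, the work surface at z = 0. Lengths are in m, angles in rad, forces in N, time in s.
With the tool pointing down it reaches from about 0.375 to 0.9 m from the base axis. Payload 3.1 kg.
Tool frame: the origin (TCP) lies on the front face of the gripper's body, between the roots of the fingers; the fingertips stand 70 mm ahead of it and the grasp point (between the pads) lies 51 mm ahead of it; z points along the fingers, y is the line along which they close (so a half turn about z gives the same grasp; the last joint's range is limited). The gripper opens to 87 mm and grips with 3 to 60 N. Pads are 19 mm wide; open, the fingers measure 117 mm over their backs; the gripper's body (75 mm by 190 mm) begins 51 mm behind the grasp point.
Start: joints at [-1.397, 0.527, 1.433, -0, 1.181, -0.178], TCP at [0.216, -0.586, 0.292] pointing down, gripper open.
Joint ranges: [-3.08, 3.08], [-0.75, 2.2], [0.22, 2.44], [-1.43, 4.57], [0, 2.65], [-2.85, 2.85]. Speed limits (rad/s): [2.79, 2.79, 3.14, 3.14, 3.14, 3.14].

### API

Orientations are given as a unit quaternion [x, y, z, w].
In Python, from rig import robot, cams, ticket gives the robot as it stands. The module is installed in compiled form; this text tells all that it offers.
- The arm moves only by the shell command python3 -m crank 'ROWS' [FORCE]. ROWS is JSON, a list of rows, each a list of 7 numbers: the shift along the tool's x, y, z in cm, then the turn, a rotation vector about the tool's x, y, z in rad, then the closure, from 0 (fully open) to 1 (shut). A call has 1 to 5 rows; each row shifts and turns the commanded pose from where the row before left it, along the tool's axes as they then stand; what a row does not reach is not made up. A row lasts 1/8 s, in which the tool goes at most 62.5 mm and 10.7 degrees, less where a joint would pass 70% of its speed; a pose out of reach is approached as far as the arm can. A call is refused whole if a number of a shift passes 6.25 or a number of a turn 0.188, either way. A call with a gripper value outside its range is refused whole. The fingers move at their own pace and stop on an object; FORCE is the grip in N (left out, the last holds). Time passes only in rows, so rows that do not move let the fingers close. It gives the time, the measured TCP pose, the force, the opening and the grip force at its end, in the units of the state.
- robot.get_obs(): the state, without advancing time (a new reading comes with each control period).
- cams.camera(name): name is "scene" or "top"; returns the picture (480x640x3 uint8, red, green, blue); there is no depth.
- cams.camera_info(name): a dict with "intrinsics" (3x3 intrinsics, pixels), "pose" (4x4, takes a point from camera to world coordinates). Camera axes: x right, y down, z forward; pixel columns grow to the right and rows downward; lengths in m; the calibration is good to about 2 mm. A picture is of the moment at which its call begins. camera_info takes no time and is no camera call.
- ticket.hand_in(): hands the job in; it is judged then, once.
The state is a dict: "time": time; "q": joint angles; "joint_velocities": joint speeds; "joint_torque": joint torques, N m; "position": TCP position; "tool_rot": TCP orientation; "ft_force": force on the tool from outside, world axes, zero at the start; "moment": the same for the moment, N m; "grip_width": finger opening in m; "grip_force": force on a finger pad.
Only numpy, scipy, OpenCV 4.12 (cv2) and the standard library are available. Lean on these libraries where they do the work, as an engineer would, in place of code of your own. Each camera call takes 0.05 s, during which the arm holds its last target. There are 200 camera calls.

## Working session

There is one attempt and no reset: what is moved stays moved. The work goes in short steps, Python scripts to look and compute and a shell command to move; the robot and the scene stay as the last step left them, time stands still between calls to the robot, and variables do not carry over. Pictures are saved under pics/ and viewed, at most 10 in all, crops included, and the job is handed in when it is done.

```bash
mkdir -p pics; python3 - <<'E'
from rig import robot,cams,ticket
import cv2,numpy as np
for n in("scene","top"):
    im=cams.camera(n); cv2.imwrite(f"pics/{n}0.png",im[...,::-1]); i=cams.camera_info(n); print(np.round(i["intrinsics"],1).tolist(),np.round(i["pose"],4).tolist())
print(robot.get_obs())
E
```

```text
[[564.3, 0.0, 317.7], [0.0, 564.3, 243.2], [0.0, 0.0, 1.0]] [[-0.7758, -0.4803, 0.4092, 0.0902], [-0.631, 0.5971, -0.4953, 0.4028], [-0.0064, -0.6425, -0.7663, 0.8829], [0.0, 0.0, 0.0, 1.0]]
[[440.9, 0.0, 320.2], [0.0, 440.9, 234.5], [0.0, 0.0, 1.0]] [[0.0287, -0.9969, 0.073, 0.429], [-0.9993, -0.0269, 0.0252, -0.1117], [-0.0231, -0.0737, -0.997, 1.0937], [0.0, 0.0, 0.0, 1.0]]
{'time': 0.1, 'q': array([-1.39652409e+00,  5.28373184e-01,  1.43379140e+00, -1.80745987e-05,
        1.18141391e+00, -1.78503093e-01]), 'joint_velocities': array([ 6.69048077e-06, -1.29744739e-03, -3.47354628e-03,  9.80151808e-06,
        9.72015579e-04, -1.74322310e-03]), 'joint_torque': array([-6.45963632e-05, -4.40985882e+01, -1.77150857e+01,  6.35472802e-02,
        5.34121692e-02, -4.88682485e-05]), 'position': array([ 0.21586707, -0.58596473,  0.29136389]), 'tool_rot': array([ 9.84482898e-01,  1.75477740e-01, -6.25693022e-06, -9.92932150e-04]), 'ft_force': array([-0.80534354,  0.75592594, -0.32787365]), 'moment': array([ 0.00271827, -0.04667885, -0.03033851]), 'grip_force': 0.0, 'grip_width': 0.08695471594914186}
```

View pics/scene0.png

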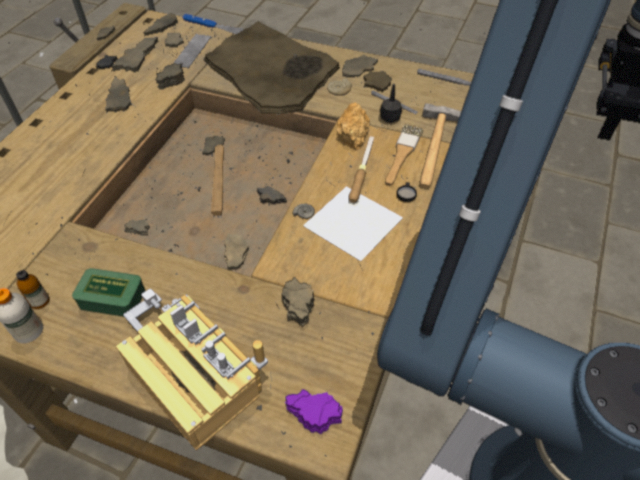

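View pics/top0.png

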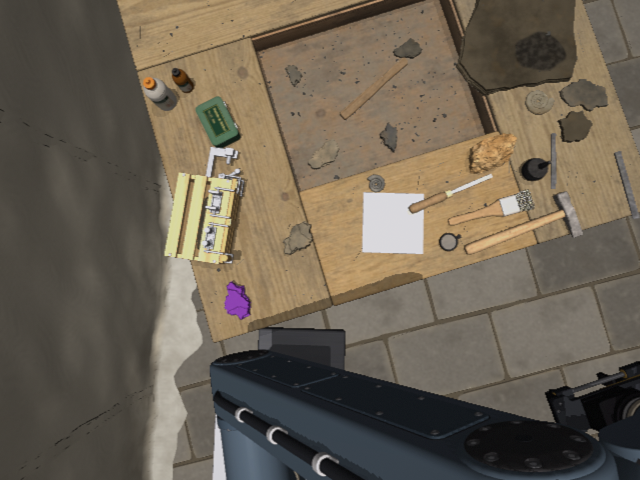

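Top view: brown slate at (297,238), purple look-alike at (237,300); the brown one lies in front of the gate and fits. Sheet at (393,223), crate at (205,218) with the gate facing right, bracket and hinge at (222,158), peg near (232,258). Ammonite is at (376,183), loupe at (449,242). Next I'll enlarge the catches and the slate.

```bash
cat > h.py <<'E'
from rig import robot,cams,ticket
import cv2,numpy as np
from scipy.spatial.transform import Rotation as R
def ray(n,p):
    i=cams.camera_info(n); T=np.array(i["pose"]); d=T[:3,:3]@np.linalg.inv(i["intrinsics"])@[p[0],p[1],1]
    return T[:3,3],d/np.linalg.norm(d)
def plane(n,p,z):
    o,d=ray(n,p); return o+d*(z-o[2])/d[2]
def tri(pt,ps):
    o,d=ray("top",pt);u,e=ray("scene",ps)
    s=np.linalg.lstsq(np.c_[d,-e],u-o,rcond=None)[0]
    a,b=o+s[0]*d,u+s[1]*e
    return (a+b)/2,np.linalg.norm(a-b)
def proj(n,P):
    i=cams.camera_info(n);T=np.array(i["pose"]);c=T[:3,:3].T@(np.array(P)-T[:3,3]);q=np.array(i["intrinsics"])@c;return q[:2]/q[2]
def tool(dp): # world shift -> tool cm
    o=robot.get_obs(); return R.from_quat(o["tool_rot"]).inv().apply(dp)*100
E
python3 - <<'E'
from h import *
t=cv2.imread("pics/top0.png");s=cv2.imread("pics/scene0.png")
a=cv2.resize(t[140:275,160:320],None,fx=3.7,fy=3.7,interpolation=2)[:500]
b=cv2.resize(s[275:455,110:350],None,fx=3.3,fy=3.3,interpolation=2)
cv2.imwrite("pics/c1.png",a);cv2.imwrite("pics/c2.png",b)
for n,im in(("top",t),("scene",s)):
    m=(im.min(2)>190).astype('uint8')
    c=max([c for c in cv2.findContours(m,0,2)[0] if 300<cv2.boundingRect(c)[0]+0<420],key=cv2.contourArea)
    r=cv2.minAreaRect(c);print(n,"sheet",r,plane(n,r[0],0),[plane(n,p,0)[:2].round(3) for p in cv2.boxPoints(r)])
E
```

```text
top sheet ((392.7868957519531, 222.67465209960938), (60.08793258666992, 59.39375686645508), 1.5911403894424438) [ 0.54337506 -0.26361874  0.        ] [array([ 0.47 , -0.189]), array([ 0.618, -0.19 ]), array([ 0.618, -0.339]), array([ 0.47 , -0.337])]
scene sheet ((352.58648681640625, 221.35842895507812), (79.11819458007812, 58.21278381347656), 31.429563522338867) [ 0.54229344 -0.26063453  0.        ] [array([ 0.615, -0.187]), array([ 0.659, -0.346]), array([ 0.469, -0.335]), array([ 0.441, -0.187])]
```

View pics/c1.png

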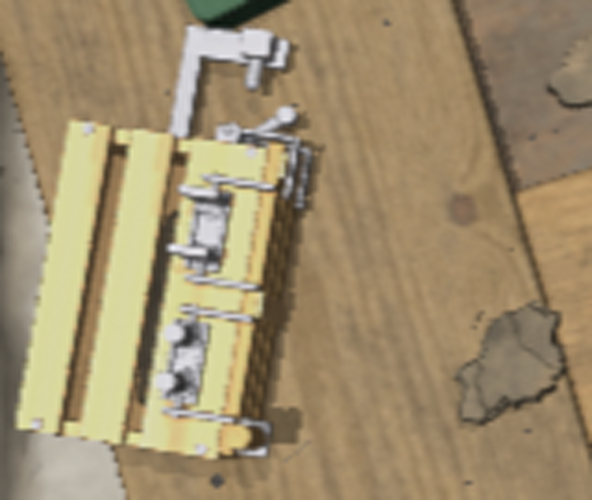

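View pics/c2.png

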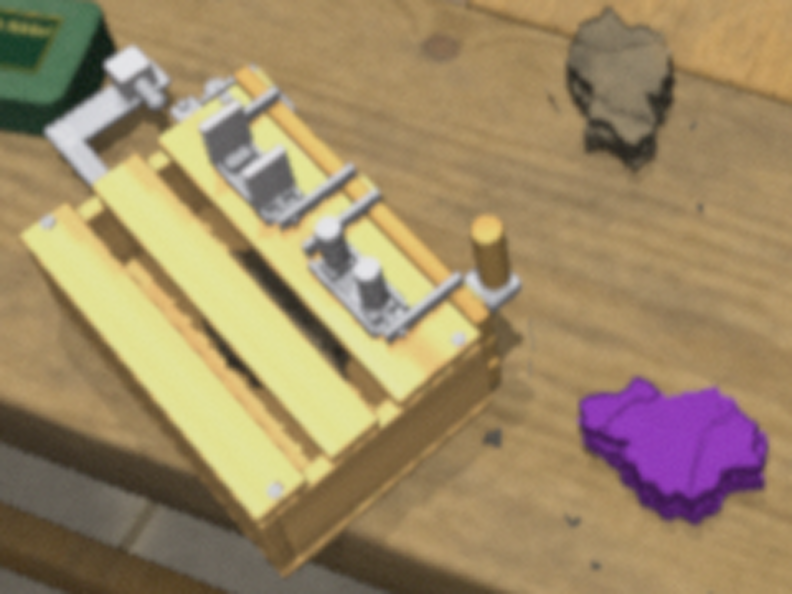

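The crops settle it: the catch nearer the hinge carries the flat tabs (top crop (205,225)), and the one nearer the peg has the round knobs (176,357). The peg is at (238,437). The brown slate sits in front of the gate and the purple block is the decoy. Next: triangulate.

```bash
python3 - <<'E'
from h import *
T=lambda x,y:(160+x/3.7,140+y/3.7); S=lambda x,y:(110+x/3.3,275+y/3.3)
for n,a,b in [("round-",(181,331),(330,228)),("round+",(171,383),(369,268)),("flat-",(204,193),(222,118)),("flat+",(190,252),(268,166)),("peg",(238,436),(488,226)),
 ("corner+y back nail",(37,424),(276,490)),("corner front nail",(201,449),(459,339)),("back -y nail",(88,130),(48,222))]:
    p,e=tri(T(*a),S(*b));print(n,p.round(4),round(e,4))
t=cv2.imread("pics/top0.png");s=cv2.imread("pics/scene0.png")
for n,im,(x0,y0,x1,y1) in(("top",t,(278,215,320,258)),("scene",s,(275,270,320,330))):
    h=cv2.cvtColor(im,cv2.COLOR_BGR2HSV)[y0:y1,x0:x1]
    m=(h[...,1]<95).astype('uint8'); m=cv2.morphologyEx(m,cv2.MORPH_OPEN,np.ones((3,3)))
    c=max(cv2.findContours(m,0,2)[0],key=cv2.contourArea)+[x0,y0]; r=cv2.minAreaRect(c)
    M=cv2.moments(c);g=(M['m10']/M['m00'],M['m01']/M['m00'])
    print(n,cv2.contourArea(c),r,plane(n,g,.03).round(3),[plane(n,p,.02)[:2].round(3) for p in cv2.boxPoints(r)])
for n,p in(("amm",(376,183)),("loupe",(449,242)),("knife",(412,209)),("purple",(237,300))):print(n,plane("top",p,.01).round(3))
E
```

```text
round- [0.5064 0.1656 0.1053] 0.0009
round+ [0.4746 0.1697 0.1086] 0.002
flat- [0.5923 0.1558 0.1056] 0.0022
flat+ [0.5544 0.1615 0.1069] 0.0004
peg [0.4424 0.1236 0.1203] 0.0006
corner+y back nail [0.4473 0.2639 0.0702] 0.0
corner front nail [0.4343 0.1587 0.0707] 0.0004
back -y nail [0.6362 0.2411 0.0713] 0.0008
top 1133.0 ((297.0, 239.0), (36.0, 38.0), 90.0) [ 0.49  -0.026  0.03 ] [array([0.538, 0.02 ]), array([ 0.54 , -0.073]), array([ 0.452, -0.076]), array([0.45 , 0.017])]
scene 1035.0 ((297.5, 301.5), (47.0, 31.0), 90.0) [ 0.488 -0.02   0.03 ] [array([ 0.549, -0.046]), array([ 0.504, -0.082]), array([ 0.438, -0.002]), array([0.481, 0.032])]
amm [ 0.64  -0.219  0.01 ]
loupe [ 0.498 -0.4    0.01 ]
knife [ 0.577 -0.309  0.01 ]
purple [0.342 0.115 0.01 ]
```

Measurements fit the sizes given: catch spacing comes out at 83 mm and the sheet at 150 mm. Heights read about 5 mm low, so I'll keep a margin. I'll make a row planner and go behind the slate.

```bash
cat >> h.py <<'E'
def plan(*wps): # wp=(x,y,z,yaw of tool y [deg], nrows); prints tool-frame rows
    o=robot.get_obs();p=np.array(o["position"]);r=R.from_quat(o["tool_rot"])
    a=r.as_matrix()[:,1];y=np.degrees(np.arctan2(a[1],a[0]))
    print("now",p.round(4),"yaw",round(y,1),"F",o["ft_force"].round(1),"w",round(o["grip_width"],4),"t",round(o["time"],2),"q",o["q"].round(2))
    for x,yy,z,yaw,n in wps:
        P=np.array([x,yy,z]);d=(yaw-y+180)%360-180;s=(P-p)/n
        for k in range(n):
            yk=np.radians(y+d*k/n); Y=np.array([np.cos(yk),np.sin(yk),0]);Z=np.array([0,0,-1.]);X=np.cross(Y,Z)
            print([round(float(v)*100,1) for v in(s@X,s@Y,s@Z)],"rz",round(float(-np.radians(d/n)),3))
        p=P;y=yaw
E
python3 -c "
from h import *
plan((.43,-.3,.28,-34,6),(.47,.065,.26,12.6,7))
print(plane('top',(221.9,175.7),.08))"
```

```text
now [ 0.2159 -0.586   0.2914] yaw -69.8 F [-0.8  0.8 -0.3] w 0.087 t 0.1 q [-1.4   0.53  1.43 -0.    1.18 -0.18]
[5.0, -3.2, 0.2] rz -0.104
[5.3, -2.7, 0.2] rz -0.104
[5.6, -2.1, 0.2] rz -0.104
[5.7, -1.5, 0.2] rz -0.104
[5.9, -0.9, 0.2] rz -0.104
[5.9, -0.3, 0.2] rz -0.104
[4.6, -2.4, 0.3] rz -0.116
[4.9, -1.9, 0.3] rz -0.116
[5.1, -1.3, 0.3] rz -0.116
[5.2, -0.7, 0.3] rz -0.116
[5.2, -0.1, 0.3] rz -0.116
[5.2, 0.5, 0.3] rz -0.116
[5.1, 1.1, 0.3] rz -0.116
[0.63497273 0.14785257 0.08      ]
```

```bash
python3 -m crank '[[5,-3.2,0.2,0,0,-0.104,0],[5.3,-2.7,0.2,0,0,-0.104,0],[5.6,-2.1,0.2,0,0,-0.104,0.5],[5.7,-1.5,0.2,0,0,-0.104,0.5],[5.9,-0.9,0.2,0,0,-0.104,0.5]]' && python3 -m crank '[[5.9,-0.3,0.2,0,0,-0.104,0.5],[4.6,-2.4,0.3,0,0,-0.116,0.5],[4.9,-1.9,0.3,0,0,-0.116,0.5],[5.1,-1.3,0.3,0,0,-0.116,0.5],[5.2,-0.7,0.3,0,0,-0.116,0.5]]' && python3 -m crank '[[5.2,-0.1,0.3,0,0,-0.116,0.5],[5.2,0.5,0.3,0,0,-0.116,0.5],[5.1,1.1,0.3,0,0,-0.116,0.5],[0,0,0,0,0,0,0.5]]'; python3 -c "
from h import *
plan((.47,.065,.079,12.6,4))
"
```

```text
time: 0.72
position: [0.3963, -0.3479, 0.2819]
tool_rot: [0.906, 0.424, 0.0, -0.0]
ft_force: [-0.3, -0.5, 0.8]
grip_width: 0.0651
grip_force: 0.0
time: 1.35
position: [0.4543, -0.0925, 0.268]
tool_rot: [0.75, 0.661, 0.0, -0.0]
ft_force: [0.3, -1.0, -0.6]
grip_width: 0.0436
grip_force: 0.0
time: 1.85
position: [0.471, 0.0644, 0.2588]
tool_rot: [0.624, 0.782, -0.0, -0.001]
ft_force: [0.3, 0.2, 0.6]
grip_width: 0.0437
grip_force: 0.0
now [0.471  0.0644 0.2588] yaw 12.8 F [0.3 0.2 0.6] w 0.0437 t 1.85 q [-0.1   0.38  1.83  0.    0.93 -0.32]
[0.0, -0.0, 4.5] rz 0.001
[0.0, -0.0, 4.5] rz 0.001
[0.0, -0.0, 4.5] rz 0.001
[0.0, -0.0, 4.5] rz 0.001
```

```bash
python3 -m crank '[[0,0,4.5,0,0,0,0.5],[0,0,4.5,0,0,0,0.5],[0,0,4.5,0,0,0,0.5],[0,0,4.5,0,0,0,0.5],[0,0,0,0,0,0,0.5]]' && python3 -m crank '[[-1.5,0,0,0,0,0,0.5],[-1.5,0,0,0,0,0,0.5],[-1.5,0,0,0,0,0,0.5],[-1.5,0,0,0,0,0,0.5],[-1.5,0,0,0,0,0,0.5]]' && python3 -m crank '[[-1.5,0,0,0,0,0,0.5],[-1.5,0,0,0,0,0,0.5],[-1.5,0,0,0,0,0,0.5],[0,0,0,0,0,0,0.5]]'; python3 -c "
from h import *
t=cams.camera('top');s=cams.camera('scene')
cv2.imwrite('pics/p1.png',np.hstack([cv2.resize(t[160:300,240:460],(400,255)),cv2.resize(s[170:330,230:430],(400,255))])[...,::-1])
np.save('t1.npy',t);np.save('s1.npy',s)
"
```

```text
time: 2.48
position: [0.4697, 0.0604, 0.0764]
tool_rot: [0.627, 0.779, -0.002, -0.003]
ft_force: [-0.2, 0.4, -0.1]
grip_width: 0.0436
grip_force: 0.0
time: 3.1
position: [0.4872, -0.0127, 0.0796]
tool_rot: [0.626, 0.78, -0.0, -0.001]
ft_force: [-0.2, 4.0, 0.7]
grip_width: 0.0436
grip_force: 1.1
time: 3.6
position: [0.499, -0.0577, 0.0792]
tool_rot: [0.626, 0.779, 0.0, 0.002]
ft_force: [0.2, 0.1, 0.0]
grip_width: 0.0434
grip_force: 0.0
```

View pics/p1.png

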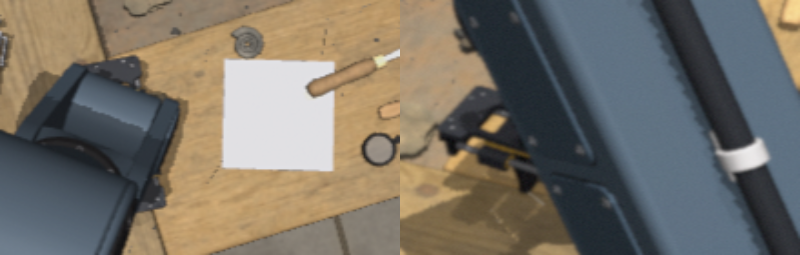

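The arm hides the slate here. I'll push on, stopping short, then retreat and look.

```bash
python3 -m crank '[[-1.5,0,0,0,0,0,0.5],[-1.5,0,0,0,0,0,0.5],[-1.5,0,0,0,0,0,0.5],[-1.5,0,0,0,0,0,0.5],[-1.5,0,0,0,0,0,0.5]]' && python3 -m crank '[[-1.5,0,0,0,0,0,0.5],[-1.5,0,0,0,0,0,0.5],[-1,0,0,0,0,0,0.5],[0,0,0,0,0,0,0.5],[4,0,0,0,0,0,0.5]]' && python3 -m crank '[[3,0,-4,0,0,0,0.5],[6,0,-5,0,0,0,0.5],[6,0,-5,0,0,0,0.5],[6,0,0,0,0,0,0.5],[0,0,0,0,0,0,0.5]]'; python3 -c "
from h import *
t=cams.camera('top');s=cams.camera('scene')
cv2.imwrite('pics/p2.png',np.hstack([cv2.resize(t[160:300,240:460],(400,255)),cv2.resize(s[170:330,230:430],(400,255))])[...,::-1])
np.save('t1.npy',t);np.save('s1.npy',s)
"
```

```text
time: 4.32
position: [0.514, -0.1303, 0.0792]
tool_rot: [0.626, 0.78, -0.0, -0.0]
ft_force: [-0.5, 1.1, 0.2]
grip_width: 0.0437
grip_force: 0.8
time: 4.95
position: [0.5162, -0.1317, 0.0797]
tool_rot: [0.627, 0.779, 0.001, 0.003]
ft_force: [0.1, -0.0, 0.0]
grip_width: 0.0437
grip_force: 0.0
time: 5.58
position: [0.4717, 0.0562, 0.2001]
tool_rot: [0.623, 0.782, 0.0, -0.0]
ft_force: [-0.1, -0.8, 0.2]
grip_width: 0.0434
grip_force: 0.0
```

View pics/p2.png

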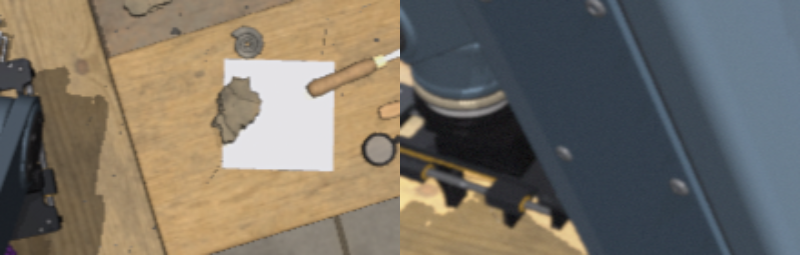

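Slate stands at crop (237,110), straddling the sheet's left edge; the sheet's centre is at (278,115). Measuring what is left to push.

```bash
python3 -c "
from h import *
t=np.load('t1.npy')
h=cv2.cvtColor(t[200:246,352:388],cv2.COLOR_RGB2HSV)
m=((h[...,2]<165)&(h[...,1]<100)).astype('uint8')
m=cv2.morphologyEx(m,cv2.MORPH_OPEN,np.ones((3,3)))
c=max(cv2.findContours(m,0,2)[0],key=cv2.contourArea)+[352,200]
M=cv2.moments(c);g=(M['m10']/M['m00'],M['m01']/M['m00']);print(g,cv2.minAreaRect(c),plane('top',g,.025))
P=plane('top',g,.025);d=np.array([.5429,-.262])-P[:2];u=d/np.linalg.norm(d);yaw=np.degrees(np.arctan2(u[0],-u[1]));print(d,yaw)
s=P[:2]-u*.085;print(s)
plan((*s,.2,yaw,4),(*s,.079,yaw,3))
"
```

```text
(369.0418833044483, 219.5259965337955) ((367.9999694824219, 219.50001525878906), (24.748735427856445, 34.64822769165039), 45.0) [ 0.54693181 -0.20251981  0.025     ]
[-0.00403181 -0.05948019] -3.877811064777551
[ 0.55268027 -0.11771442]
now [0.4738 0.0532 0.1996] yaw 12.6 F [ 0.4  0.8 -0.1] w 0.0432 t 5.67 q [-0.12  0.48  1.89 -0.    0.77 -0.34]
[-4.6, 1.0, -0.0] rz 0.072
[-4.5, 1.3, -0.0] rz 0.072
[-4.4, 1.6, -0.0] rz 0.072
[-4.3, 2.0, -0.0] rz 0.072
[0.0, 0.0, 4.0] rz -0.0
[0.0, 0.0, 4.0] rz -0.0
[0.0, 0.0, 4.0] rz -0.0
```

```bash
python3 -m crank '[[-4.6,1,0,0,0,0.072,0.5],[-4.5,1.3,0,0,0,0.072,0.5],[-4.4,1.6,0,0,0,0.072,0.5],[-4.3,2,0,0,0,0.072,0.5],[0,0,4,0,0,0,0.5]]' && python3 -m crank '[[0,0,4,0,0,0,0.5],[0,0,4,0,0,0,0.5],[0,0,0,0,0,0,0.5],[-3,0,0,0,0,0,0.5],[-1.5,0,0,0,0,0,0.5]]' && python3 -m crank '[[-1.5,0,0,0,0,0,0.5],[-1.5,0,0,0,0,0,0.5],[-1.5,0,0,0,0,0,0.5],[-1.4,0,0,0,0,0,0.5],[0,0,0,0,0,0,0.5]]' && python3 -m crank '[[4,0,0,0,0,0,0.5],[3,0,-4,0,0,0,0.5],[6,0,-5,0,0,0,0.5],[6,0,-5,0,0,0,0.5],[0,0,0,0,0,0,0]]'; python3 -c "
from h import *
t=cams.camera('top')
cv2.imwrite('pics/p3.png',cv2.resize(t[160:300,280:460],(540,420))[...,::-1])
np.save('t1.npy',t)
"
```

```text
time: 6.3
position: [0.5569, -0.1257, 0.1612]
tool_rot: [0.734, 0.679, 0.002, 0.006]
ft_force: [0.2, 0.2, -1.1]
grip_width: 0.0438
grip_force: 0.0
time: 6.92
position: [0.5497, -0.1657, 0.0807]
tool_rot: [0.732, 0.681, 0.001, 0.001]
ft_force: [-0.8, 2.1, -0.1]
grip_width: 0.0434
grip_force: 0.6
time: 7.55
position: [0.5451, -0.2242, 0.0793]
tool_rot: [0.732, 0.682, -0.0, 0.001]
ft_force: [-0.8, 0.2, -0.5]
grip_width: 0.0432
grip_force: 0.0
time: 8.18
position: [0.5579, -0.0542, 0.2022]
tool_rot: [0.73, 0.684, 0.002, 0.003]
ft_force: [-0.2, -0.5, 0.0]
grip_width: 0.0477
grip_force: 0.0
```

View pics/p3.png

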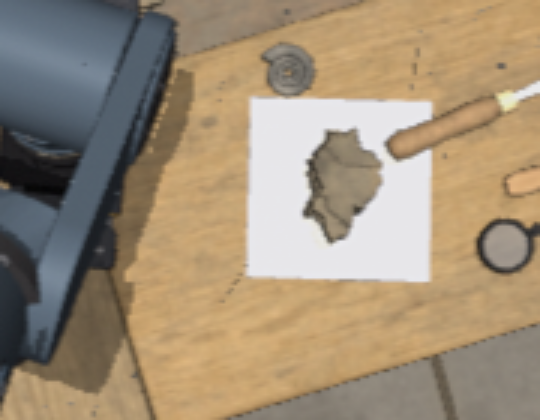

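The slate's centre, crop (343,185), is within about 3 mm of the sheet's centre (340,188); ammonite, knife and loupe are undisturbed. Next is the round catch. First I'll check the positions per view at the known heights.

```bash
python3 - <<'E'
from h import *
T=lambda x,y:(160+x/3.7,140+y/3.7); S=lambda x,y:(110+x/3.3,275+y/3.3)
for n,a,b,z in [("round-",(181,331),(330,228),.118),("round+",(171,383),(369,268),.118),("flat-",(204,193),(222,118),.118),("flat+",(190,252),(268,166),.118),("peg",(238,436),(488,226),.125)]:
    print(n,plane("top",T(*a),z)[:2].round(4),plane("scene",S(*b),z)[:2].round(4))
plan((.492,.165,.24,-6.2,5),(.492,.165,.167,-6.2,3))
E
```

```text
round- [0.505  0.1618] [0.5    0.1697]
round+ [0.4734 0.1663] [0.4709 0.173 ]
flat- [0.5894 0.1517] [0.5853 0.1603]
flat+ [0.5531 0.1586] [0.5476 0.1649]
peg [0.4426 0.1227] [0.44   0.1252]
now [ 0.5572 -0.0556  0.2006] yaw -3.8 F [ 0.3 -0.4  0.4] w 0.0512 t 8.22 q [-0.3   0.56  1.68 -0.    0.89 -0.23]
[4.3, -1.6, -0.8] rz 0.008
[4.3, -1.6, -0.8] rz 0.008
[4.3, -1.7, -0.8] rz 0.008
[4.3, -1.7, -0.8] rz 0.008
[4.3, -1.7, -0.8] rz 0.008
[0.0, 0.0, 2.4] rz -0.0
[0.0, 0.0, 2.4] rz -0.0
[0.0, 0.0, 2.4] rz -0.0
```

```bash
python3 -m crank '[[4.3,-1.6,-0.8,0,0,0.008,0.25],[4.3,-1.6,-0.8,0,0,0.008,0.25],[4.3,-1.7,-0.8,0,0,0.008,0.25],[4.3,-1.7,-0.8,0,0,0.008,0.25],[4.5,-1.9,-0.8,0,0,0.008,0.25]]' 15 && python3 -m crank '[[0,0,0,0,0,0,0.25],[0,0,0,0,0,0,0.25]]'; python3 -c "
from h import *
plan((.4895,.167,.2,-6.2,2),(.4895,.167,.167,-6.2,2))
t=cams.camera('top');s=cams.camera('scene')
cv2.imwrite('pics/p4.png',np.hstack([cv2.resize(t[140:275,160:300],(400,385)),cv2.resize(s[275:425,130:290],(400,385))])[...,::-1])
"
```

```text
time: 8.85
position: [0.4903, 0.1665, 0.2379]
tool_rot: [0.746, 0.666, -0.001, -0.0]
ft_force: [0.5, 0.4, 0.0]
grip_width: 0.0651
grip_force: 0.0
time: 9.1
position: [0.4906, 0.1657, 0.2382]
tool_rot: [0.745, 0.667, -0.001, -0.0]
ft_force: [0.3, -0.4, -0.4]
grip_width: 0.0655
grip_force: 0.0
now [0.4906 0.1657 0.2382] yaw -6.3 F [ 0.3 -0.4 -0.4] w 0.0655 t 9.1 q [ 0.11  0.46  1.75 -0.    0.93  0.22]
[0.1, -0.1, 1.9] rz -0.001
[0.1, -0.1, 1.9] rz -0.001
[0.0, 0.0, 1.7] rz -0.0
[0.0, 0.0, 1.7] rz -0.0
```

View pics/p4.png

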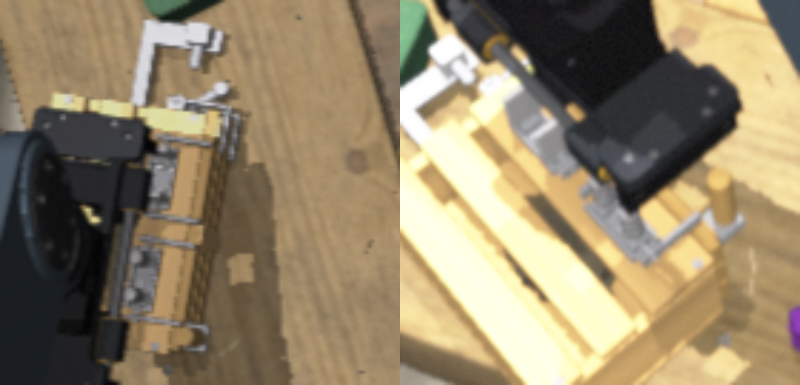

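The gripper hovers over the round knobs (top crop (134,276)) with its fingers either side of them. I'll descend slowly, checking force.

```bash
python3 -m crank '[[0.1,-0.1,1.9,0,0,0,0.25],[0.1,-0.1,1.9,0,0,0,0.25],[0,0,1.7,0,0,0,0.25],[0,0,1.6,0,0,0,0.25],[0,0,0,0,0,0,0.25]]' 12 && python3 -m crank '[[0,0,0,0,0,0,0.45],[0,0,0,0,0,0,0.5],[0,0,0,0,0,0,0.52],[0,0,0,0,0,0,0.55],[0,0,0,0,0,0,0.58]]'
```

```text
time: 9.82
position: [0.4884, 0.1676, 0.1669]
tool_rot: [0.746, 0.666, -0.001, -0.001]
ft_force: [0.7, -0.1, 0.5]
grip_width: 0.0653
grip_force: 0.0
time: 10.45
position: [0.4888, 0.1692, 0.1687]
tool_rot: [0.745, 0.667, 0.0, 0.0]
ft_force: [-0.7, -0.4, 1.7]
grip_width: 0.0379
grip_force: 2.5
```

```bash
python3 -m crank '[[0,0,0,0,0,0,0.62],[0,0,0,0,0,0,0.66],[0,0,0,0,0,0,0.7],[0,0,0,0,0,0,0.75],[0,0,0,0,0,0,0.75]]' 20; python3 -c "
from h import *
plan()"
```

```text
time: 11.08
position: [0.4886, 0.1692, 0.1687]
tool_rot: [0.745, 0.667, 0.0, 0.0]
ft_force: [-0.4, 0.3, 6.7]
grip_width: 0.0253
grip_force: 20.0
now [0.4886 0.1692 0.1687] yaw -6.3 F [-0.4  0.3  6.7] w 0.0253 t 11.07 q [0.12 0.57 1.81 0.   0.76 0.23]
```

Round knobs are squeezed to the stop (25 mm, balanced). Now release, lift, and go to the flat tabs.

```bash
python3 -m crank '[[0,0,0,0,0,0,0.25],[0,0,0,0,0,0,0.25],[0,0,0,0,0,0,0.25],[0,0,-2.5,0,0,0,0.25],[0,0,-3,0,0,0,0.25]]' 12; python3 -c "
from h import *
plan((.572,.159,.222,-6.2,3),(.572,.159,.167,-6.2,4))"
```

```text
time: 11.7
position: [0.488, 0.169, 0.223]
tool_rot: [0.745, 0.667, -0.001, -0.001]
ft_force: [-0.2, 0.5, 0.1]
grip_width: 0.0629
grip_force: 0.0
now [0.488 0.169 0.223] yaw -6.3 F [-0.2  0.5  0.1] w 0.0629 t 11.7 q [0.12 0.48 1.77 0.   0.89 0.23]
[-0.0, 2.8, 0.0] rz -0.001
[-0.0, 2.8, 0.0] rz -0.001
[-0.0, 2.8, 0.0] rz -0.001
[0.0, 0.0, 1.4] rz -0.0
[0.0, 0.0, 1.4] rz -0.0
[0.0, 0.0, 1.4] rz -0.0
[0.0, 0.0, 1.4] rz -0.0
```

```bash
python3 -m crank '[[0,2.8,0,0,0,0,0.25],[0,2.8,0,0,0,0,0.25],[0,2.8,0,0,0,0,0.25],[0,0,0,0,0,0,0.25],[0,0,1.4,0,0,0,0.25]]' && python3 -m crank '[[0,0,1.4,0,0,0,0.25],[0,0,1.4,0,0,0,0.25],[0,0,1.3,0,0,0,0.25],[0,0,0,0,0,0,0.25]]' && python3 -m crank '[[0,0,0,0,0,0,0.45],[0,0,0,0,0,0,0.5],[0,0,0,0,0,0,0.52],[0,0,0,0,0,0,0.55],[0,0,0,0,0,0,0.58]]' && python3 -m crank '[[0,0,0,0,0,0,0.62],[0,0,0,0,0,0,0.66],[0,0,0,0,0,0,0.7],[0,0,0,0,0,0,0.75],[0,0,0,0,0,0,0.75]]' 20
```

```text
time: 12.32
position: [0.5713, 0.16, 0.2092]
tool_rot: [0.745, 0.667, 0.0, -0.0]
ft_force: [-1.0, -0.1, 0.1]
grip_width: 0.0653
grip_force: 0.0
time: 12.82
position: [0.5711, 0.1599, 0.1668]
tool_rot: [0.745, 0.667, -0.001, -0.001]
ft_force: [0.4, -0.2, -1.1]
grip_width: 0.0649
grip_force: 0.0
time: 13.45
position: [0.5724, 0.1599, 0.1687]
tool_rot: [0.745, 0.667, 0.0, 0.0]
ft_force: [1.1, -0.1, 1.6]
grip_width: 0.0381
grip_force: 2.5
time: 14.08
position: [0.5721, 0.16, 0.1688]
tool_rot: [0.745, 0.667, 0.0, 0.0]
ft_force: [-0.4, 0.3, 5.6]
grip_width: 0.0259
grip_force: 20.0
```

Flat tabs are squeezed home too. Now release, lift and go to the peg with the grip line tangential to the swing.

```bash
python3 -m crank '[[0,0,0,0,0,0,0.25],[0,0,0,0,0,0,0.25],[0,0,0,0,0,0,0.25],[0,0,-2.5,0,0,0,0.25],[0,0,-3.5,0,0,0,0.3]]' 15; python3 -c "
from h import *
plan((.4425,.1238,.228,-83,8),(.4425,.1238,.166,-83,4))"
```

```text
time: 14.7
position: [0.5712, 0.1598, 0.2275]
tool_rot: [0.745, 0.667, -0.001, -0.001]
ft_force: [0.4, -0.4, 0.8]
grip_width: 0.0603
grip_force: 0.0
now [0.5712 0.1598 0.2275] yaw -6.3 F [ 0.4 -0.4  0.8] w 0.0603 t 14.7 q [ 0.08  0.57  1.57 -0.    1.01  0.19]
[-0.6, -1.5, -0.0] rz 0.167
[-0.9, -1.4, -0.0] rz 0.167
[-1.1, -1.3, -0.0] rz 0.167
[-1.3, -1.1, -0.0] rz 0.167
[-1.5, -0.8, -0.0] rz 0.167
[-1.6, -0.6, -0.0] rz 0.167
[-1.6, -0.3, -0.0] rz 0.167
[-1.7, -0.0, -0.0] rz 0.167
[0.0, 0.0, 1.6] rz -0.0
[0.0, 0.0, 1.6] rz -0.0
[0.0, 0.0, 1.6] rz -0.0
[0.0, 0.0, 1.6] rz -0.0
```

```bash
python3 -m crank '[[-0.6,-1.5,0,0,0,0.167,0.35],[-0.9,-1.4,0,0,0,0.167,0.35],[-1.1,-1.3,0,0,0,0.167,0.35],[-1.3,-1.1,0,0,0,0.167,0.35],[-1.5,-0.8,0,0,0,0.167,0.35]]' && python3 -m crank '[[-1.6,-0.6,0,0,0,0.167,0.35],[-1.6,-0.3,0,0,0,0.167,0.35],[-1.7,0,0,0,0,0.167,0.35],[0,0,0,0,0,0,0.35],[0,0,0,0,0,0,0.35]]' ; python3 -c "
from h import *
plan((.4425,.1238,.166,-83,4))
t=cams.camera('top');s=cams.camera('scene')
cv2.imwrite('pics/p5.png',np.hstack([cv2.resize(t[140:275,160:300],(400,385)),cv2.resize(s[275:425,150:310],(400,385))])[...,::-1])
"
```

```text
time: 15.32
position: [0.4907, 0.1369, 0.2281]
tool_rot: [0.952, 0.305, -0.0, -0.0]
ft_force: [0.7, 0.3, -1.1]
grip_width: 0.0565
grip_force: 0.0
time: 15.95
position: [0.4439, 0.1233, 0.2285]
tool_rot: [0.998, 0.064, 0.001, -0.0]
ft_force: [0.5, 0.2, -1.0]
grip_width: 0.0564
grip_force: 0.0
now [0.4439 0.1233 0.2285] yaw -82.7 F [ 0.5  0.2 -1. ] w 0.0564 t 15.95 q [0.03 0.41 1.9  0.   0.83 1.47]
[-0.0, -0.0, 1.6] rz 0.001
[-0.0, -0.0, 1.6] rz 0.001
[-0.0, -0.0, 1.6] rz 0.001
[-0.0, -0.0, 1.6] rz 0.001
```

View pics/p5.png

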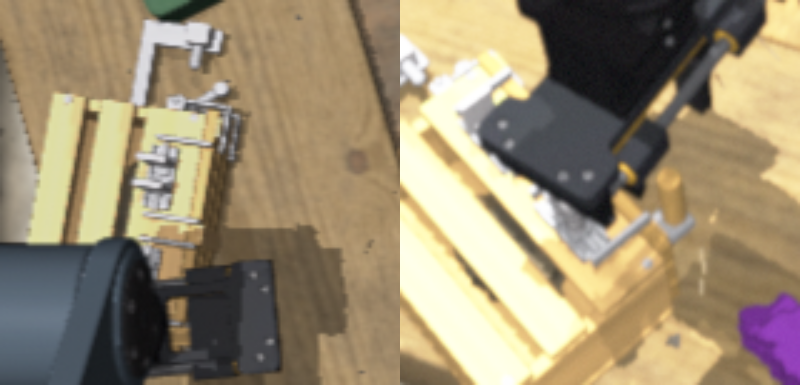

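Gripper above the peg (scene crop (672,190)), with the tabs visibly pinched at top crop (155,175). Descend and grip.

```bash
python3 -m crank '[[0,0,1.6,0,0,0,0.35],[0,0,1.6,0,0,0,0.35],[0,0,1.6,0,0,0,0.35],[0,0,1.5,0,0,0,0.35],[0,0,0,0,0,0,0.35]]' && python3 -m crank '[[0,0,0,0,0,0,0.6],[0,0,0,0,0,0,0.75],[0,0,0,0,0,0,0.85],[0,0,0,0,0,0,0.95],[0,0,0,0,0,0,0.95]]' 25; python3 -c "
from h import *
o=robot.get_obs()['position'];H=np.array([.637,.148]);r=o[:2]-H;print(np.linalg.norm(r))
a=np.arctan2(r[1],r[0]);w=[]
for k in range(1,13):
    t=a+1.5*k/12;w.append((H[0]+.198*np.cos(t),H[1]+.198*np.sin(t),.167,-82.7+86*k/12,1))
plan(*w)"
```

```text
time: 16.68
position: [0.443, 0.1232, 0.1644]
tool_rot: [0.998, 0.063, -0.001, -0.0]
ft_force: [-1.2, 0.6, -0.6]
grip_width: 0.0563
grip_force: 0.0
time: 17.3
position: [0.443, 0.1233, 0.1655]
tool_rot: [0.998, 0.062, 0.0, -0.0]
ft_force: [-0.5, 0.4, 0.8]
grip_width: 0.0151
grip_force: 25.0
0.19557136749503512
now [0.443  0.1233 0.1655] yaw -82.9 F [-0.5  0.4  0.8] w 0.0151 t 17.3 q [0.03 0.53 1.95 0.   0.66 1.47]
[-0.1, 2.5, -0.2] rz -0.128
[0.2, 2.5, 0.0] rz -0.125
[0.2, 2.5, 0.0] rz -0.125
[0.2, 2.5, 0.0] rz -0.125
[0.2, 2.5, 0.0] rz -0.125
[0.2, 2.5, 0.0] rz -0.125
[0.2, 2.5, 0.0] rz -0.125
[0.2, 2.5, 0.0] rz -0.125
[0.2, 2.5, 0.0] rz -0.125
[0.2, 2.5, 0.0] rz -0.125
[0.2, 2.5, 0.0] rz -0.125
[0.2, 2.5, 0.0] rz -0.125
```

```bash
python3 -m crank '[[0,1.2,0,0,0,-0.063,0.95],[0.1,1.2,0,0,0,-0.063,0.95],[0.1,1.2,0,0,0,-0.063,0.95],[0.1,1.2,0,0,0,-0.063,0.95]]' 30; python3 -c "
from h import *
plan()"
```

```text
time: 17.8
position: [0.4558, 0.077, 0.1654]
tool_rot: [0.982, 0.188, -0.001, -0.0]
ft_force: [-1.3, 0.6, 2.1]
grip_width: 0.0153
grip_force: 30.0
now [0.4558 0.077  0.1654] yaw -68.3 F [-1.3  0.6  2.1] w 0.0153 t 17.8 q [-0.08  0.53  1.95  0.    0.66  1.12]
```

```bash
python3 -m crank '[[0.1,1.2,0,0,0,-0.063,0.95],[0.1,1.2,0,0,0,-0.063,0.95],[0.1,1.2,0,0,0,-0.063,0.95],[0.1,1.2,0,0,0,-0.063,0.95],[0.1,1.2,0,0,0,-0.063,0.95]]' && python3 -m crank '[[0.1,1.2,0,0,0,-0.063,0.95],[0.1,1.2,0,0,0,-0.063,0.95],[0.1,1.2,0,0,0,-0.063,0.95],[0.1,1.2,0,0,0,-0.063,0.95],[0.1,1.2,0,0,0,-0.063,0.95]]'; python3 -c "
from h import *
p=robot.get_obs()['position'];print(p[:2]-[.637,.148],np.hypot(*(p[:2]-[.637,.148])))
plan()"
```

```text
time: 18.42
position: [0.4866, 0.0266, 0.1654]
tool_rot: [0.94, 0.34, -0.004, -0.001]
ft_force: [-5.8, -4.1, 6.6]
grip_width: 0.0154
grip_force: 30.0
time: 19.05
position: [0.5316, -0.0124, 0.1653]
tool_rot: [0.875, 0.485, -0.007, -0.001]
ft_force: [-11.5, -12.2, 9.5]
grip_width: 0.015
grip_force: 30.0
[-0.10541288 -0.16035542] 0.1919003309369321
now [ 0.5316 -0.0124  0.1653] yaw -32.0 F [-11.5 -12.2   9.5] w 0.015 t 19.05 q [-0.23  0.6   1.77 -0.01  0.79  0.33]
```

Radial pull has built up because my radius drifted about 4 mm small. I'll correct outward and go on through the detent.

```bash
python3 -m crank '[[-0.4,1.2,0,0,0,-0.063,0.95],[-0.1,1.2,0,0,0,-0.063,0.95],[0,1.2,0,0,0,-0.063,0.95],[0,1.2,0,0,0,-0.063,0.95],[0.1,1.2,0,0,0,-0.063,0.95]]'; python3 -c "
from h import *
p=robot.get_obs()['position'];r=p[:2]-[.637,.148];n=np.hypot(*r);F=robot.get_obs()['ft_force'][:2];print(n,F@r/n,F@[-r[1],r[0]]/n, np.arctan2(r[1],r[0])-np.arctan2(.1233-.148,.443-.637))
plan()"
```

```text
time: 19.68
position: [0.5876, -0.038, 0.1654]
tool_rot: [0.789, 0.615, -0.001, -0.001]
ft_force: [-2.8, 1.5, 3.6]
grip_width: 0.0151
grip_force: 30.0
0.19250072150580386 -0.7097167460355569 -3.0693475205044085 1.1843781510195748
now [ 0.5876 -0.038   0.1654] yaw -14.1 F [-2.8  1.5  3.6] w 0.0151 t 19.68 q [-0.25  0.65  1.63  0.    0.87 -0.01]
```

```bash
python3 -m crank '[[0,1.2,0,0,0,-0.063,0.95],[0,1.2,0,0,0,-0.063,0.95],[0.1,1.2,0,0,0,-0.063,0.95],[0,1.2,0,0,0,-0.063,0.95],[0.1,1.2,0,0,0,-0.063,0.95]]' && python3 -m crank '[[0,0,0,0,0,0,0.95],[0,0,0,0,0,0,0.95],[0,0,0,0,0,0,0.95],[0,0,0,0,0,0,0.95]]'; python3 -c "
from h import *
p=robot.get_obs()['position'];r=p[:2]-[.637,.148];n=np.hypot(*r);F=robot.get_obs()['ft_force'][:2];print(n,F@r/n,F@[-r[1],r[0]]/n, np.arctan2(r[1],r[0])-np.arctan2(.1233-.148,.443-.637))
plan()
t=cams.camera('top');s=cams.camera('scene')
cv2.imwrite('pics/p6.png',np.hstack([cv2.resize(t[130:300,150:450],(450,255)),cv2.resize(s[200:440,110:350],(330,255))])[...,::-1])
"
```

```text
time: 20.3
position: [0.6471, -0.0442, 0.1655]
tool_rot: [0.683, 0.731, -0.001, -0.001]
ft_force: [-2.6, -1.5, 3.0]
grip_width: 0.0152
grip_force: 30.0
time: 20.8
position: [0.6473, -0.0442, 0.1654]
tool_rot: [0.683, 0.73, -0.0, -0.0]
ft_force: [-2.3, -0.8, 5.1]
grip_width: 0.0153
grip_force: 30.0
0.19248579161025797 0.6865677685834803 -2.387710999880742 1.497466299510935
now [ 0.6473 -0.0442  0.1654] yaw 3.8 F [-2.3 -0.8  5.1] w 0.0153 t 20.8 q [-0.24  0.71  1.47 -0.    0.96 -0.31]
```

View pics/p6.png

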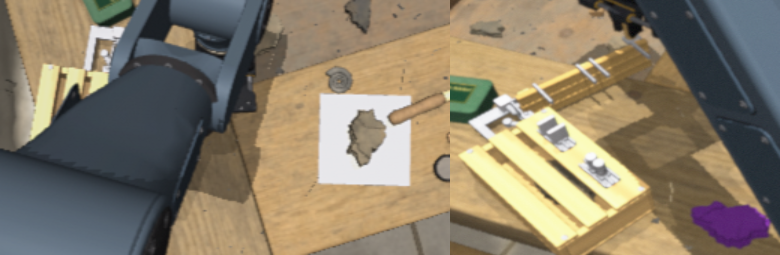

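The gate stands square to the crate, right panel (600,80), held by the peg. Both catches are pinched ((553,128) and (600,168)) and the slate is mid-sheet at (367,138). Handing in.

```bash
python3 -c "
from rig import ticket
print(ticket.hand_in())"
```

```text
the job is handed in; nothing more can be done
None
```

I handed the job in with the slate within about 3 mm of the sheet's centre, the round then the flat catch pinched fully home, and the gate still held by its peg at about 1.5 rad; the hand-in returned no verdict.

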